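# Slide the label plate out over the ledge's end

## Task

Two bare aluminium plates lie flat on the plywood ledge. With your fingertips push the long one lengthwise along the ledge, towards the end that faces the square black plant pot, until about a third of its length sticks out past that end and someone potting there can take it by its edge. Keep it flat and lying straight along the ledge, never pick it up, and leave the square plate and everything else where they are.

Things in the scene. Friction and masses are not known exactly. Their poses are not given: they have to be found in the camera images.
- ledge: Fixed plywood ledge standing on the table: a flat deck 190 mm deep (its x) by 360 mm long (its y), deck top 60 mm above the table. Origin: centre of its underside, at table height; z up. Both ends (y = +180 and -180 mm) are open; a lip 8 mm thick and 15 mm high runs along the edge at x = -95 mm (the robot's side).
- label_plate: The long aluminium label plate, loose, 60 mm (its x) by 130 mm (its y) by 5 mm thick, about 0.1 kg. Lies flat on the deck, its y nearly along the ledge's y. Origin: centre of its underside; z up. It lies in either the near or the far half of the deck (centre about 45 mm from the ledge's lengthwise midline).
- square_plate: The other aluminium plate, loose, 60 by 60 by 5 mm, lying flat in the other half of the deck, 20 to 35 mm clear of the long plate's side. Origin: centre of its underside. To be left alone.
- pot: Square black plastic plant pot, empty, about 98 mm square at the rim, 90 mm high, standing upright on the table beyond one end of the ledge, its centre about 310 mm from the ledge's centre. Origin: centre of its underside. It shows which end is meant; do not move it.
- beaker: Clear glass beaker, 72 mm across, 95 mm high, standing on the table beyond the other end of the ledge. Origin: centre of its underside. Do not move it.
- jar: Amber screw jar, 60 mm across, 85 mm high, on the table just beyond the far long side of the ledge. Origin: centre of its underside. Bystander.
- scoop: Steel spoon 170 mm long lying on the table just beyond the far long side of the ledge. Origin: at its underside, mid-length. Bystander.
- bottle: White plastic bottle with blue cap, 60 mm across, 110 mm high, on the table just beyond the far long side of the ledge. Origin: centre of its underside. Bystander.
Mind the look-alikes: they are no part of the job. What is meant by the pot is not green, and is the smaller of those in its own colour. Leave any pink look-alike of the label_plate alone.

How it is judged:
At the end, for the whole second after the job is handed in: The long plate lies at rest and flat on the deck (height within 4 mm, tilt under 0.04 rad), within the deck's width, along the ledge to within 0.2 rad, its middle 145 to 171 mm from the ledge's middle towards the pot, so that it sticks out 30 to 56 mm past that end (((y of pot in the frame of ledge above 0 m and y of label_plate in the frame of ledge between 0.145 and 0.171 m) or (y of pot in the frame of ledge below 0 m and y of label_plate in the frame of ledge between -0.171 and -0.145 m)) and x of label_plate in the frame of ledge between -0.065 and 0.068 m and angle between the y axis of label_plate and the y axis of ledge, either way round below 0.2 rad and angle between label_plate's own z axis and vertical below 0.04 rad and z of label_plate in the frame of ledge between 0.056 and 0.064 m and linear speed of label_plate below 0.01 m/s); the robot touches nothing.
It fails at once if the long plate is lifted off the deck or tipped (z of label_plate in the frame of ledge above 0.07 m or angle between label_plate's own z axis and vertical above 0.15 rad).
It fails at once if the long plate falls off the ledge (z of label_plate in the frame of ledge below 0.045 m).
It fails at once if the square plate is moved by more than 10 mm (distance of square_plate from where it was at the start of the episode above 0.01 m).
It fails at once if any other thing (pot, beaker, jar, spoon, bottle) is moved by more than 20 mm (distance of any of pot, beaker, jar, scoop, bottle from where it was at the start of the episode above 0.02 m).
It also fails if it takes over 45 s, if anything falls off the work surface, if the arm or the gripper's body presses on something with over 40 N, if the wrist force passes 120 N, or if a joint passes its speed limit or range.

## Robot

A 6-joint arm with a two-finger parallel gripper is mounted at the origin on the work surface. World frame = base frame: x ahead of the robot, y to its left, z up, the work surface at z = 0. Lengths are in m, angles in rad, forces in N, time in s.
With the tool pointing down it reaches from about 0.3 to 0.95 m from the base axis. Payload 3.1 kg.
Tool frame: the origin (TCP) lies on the mounting face of the last link; the fingertips stand 173 mm ahead of it and the grasp point (between the pads) lies 155 mm ahead of it; z points along the fingers, y is the direction in which the jaws open and shut (so a half turn about z gives the same grasp; the last joint's range is limited). The gripper opens to 85 mm and grips with 20 to 120 N. Pads are 22 mm wide; open, the fingers measure 114 mm over their backs; the gripper's body (76 mm by 85 mm) begins 54 mm behind the grasp point. The pads swing forward as they close: fully open they stand 13 mm farther back than shut.
Start: joints at [-1.408, 0.308, 1.634, -0, 1.2, -0.07], TCP at [0.144, -0.608, 0.405] pointing down, gripper open.
Joint ranges: [-3.06, 3.06], [-0.79, 1.96], [0.05, 2.63], [-1.19, 4.34], [0.05, 2.64], [-2.94, 2.94]. Speed limits (rad/s): [2.79, 2.79, 3.14, 3.14, 3.14, 3.14].

## Interface

Orientations are given as a rotation vector (axis times angle).
In Python, from bench import observe, get_image, camera_info, sign_off, recognise, spot_point gives the robot as it stands.
- The arm moves only by the tool servo_tool, never from a script. Its argument "motion" is a list that holds one entry, the list of rows, each a list of 7 numbers: the turn, a rotation vector about the world's x, y, z in units of 8 degrees (1.0 is 8 degrees), then the shift along the world's x, y, z in units of 50 mm (1.0 is 50 mm), then the opening in per cent of the stroke, from 0 (shut) to 100 (fully open). A call has 1 to 8 rows; each row shifts and turns the pose as measured when the row begins; what a row does not reach is not made up. A row lasts 1/10 s, in which the tool goes at most 50 mm and 8.59 degrees, less where a joint would pass 70% of its speed; a pose out of reach is approached as far as the arm can. A call is refused whole if a number of a shift passes 1 or a number of a turn 1, either way. A call with a gripper value outside its range is refused whole. The fingers move at their own pace and stop on an object; "newtons" is the grip in N (left out, the last holds). Time passes only in rows, so rows that do not move let the fingers close. It gives the time, the measured TCP pose, the force and the opening at its end, in the units of the state.
- observe(): the state, without advancing time (a new reading comes with each control period).
- get_image(name): name is "side" or "top"; returns the picture (480x640x3 uint8, red, green, blue); there is no depth.
- camera_info(name): a dict with "fovy" (degrees; the focal length in pixels is half the picture's height over the tangent of half this angle, whatever the lens; pixels are square), "cx", "cy" (the principal point, pixels), "R" (3x3) and "t" (3): a world point X has camera coordinates R X + t. Camera axes: x right, y down, z forward; pixel columns grow to the right and rows downward; lengths in m; the calibration is good to about 2 mm. A picture is of the moment at which its call begins. camera_info takes no time and is no camera call.
- sign_off(): hands the job in, once; it reports no verdict.
Trained networks look in the newest picture that a camera, given by its name, has taken for a name from the list of things; names that differ only in an ending like _2 or _b are one class to them, and where a whole thing is asked for, a point or a joint stands for the part that bears it (a point fixed in the world has none). Each returns a list of dicts, best first, with "conf" (0 to 1); they miss things now and then, are a little off and sometimes report something else, mostly with a low value. They report only what shows in the picture. A call takes as long as a camera call. They do not tell look-alikes from the thing itself.
- recognise(camera, thing): "box" ([left, top, right, bottom] in pixels, round what is visible of it).
- spot_point(camera, thing): "pixel" ([column, row] in pixels: a listed point, or the origin of a listed thing).
The state is a dict: "time_s": time; "joint_positions": joint angles; "joint_velocities": joint speeds; "effort": joint torques, N m; "tcp_pos": TCP position; "tcp_rot": TCP orientation; "ft_force": force on the tool from outside, world axes, zero at the start; "ft_torque": the same for the moment, N m; "opening": finger opening in m.
Only numpy, scipy, OpenCV 4.12 (cv2) and the standard library are available. Lean on these libraries where they do the work, as an engineer would, in place of code of your own. Each camera call takes 0.05 s, during which the arm holds its last target.

## Working session

There is one attempt and no reset: what is moved stays moved. The work goes in short steps, Python scripts to look and compute and a tool call to move; the robot and the scene stay as the last step left them, time stands still between calls to the robot, and variables do not carry over. Pictures are saved under pics/ and viewed, and the job is handed in when it is done.

Besides the shell and the picture viewer there is one more tool, called after ">>>" by a JSON object that holds its "name" and its "arguments", one argument or row to a line. servo_tool: Moves the arm, as the interface text tells. Its arguments: {"type":"object","properties":{"motion":{"type":"array"},"newtons":{"type":"number"}},"required":["motion"]}

```bash
mkdir -p pics; ls
cat > h.py <<'E'
import numpy as np, cv2
from bench import *
def save(img,n): cv2.imwrite('pics/'+n+'.png',img[:,:,::-1])
def ray(cam,px,z):
    c=camera_info(cam); f=240/np.tan(np.radians(c['fovy'])/2)
    R=np.array(c['R']);t=np.array(c['t'])
    d=R.T@np.array([(px[0]-c['cx'])/f,(px[1]-c['cy'])/f,1]); o=-R.T@t
    return o+d*(z-o[2])/d[2]
def proj(cam,X):
    c=camera_info(cam); f=240/np.tan(np.radians(c['fovy'])/2)
    p=np.array(c['R'])@np.array(X)+np.array(c['t']); return np.array([c['cx']+f*p[0]/p[2],c['cy']+f*p[1]/p[2]])
E
python3 - <<'E'
from h import *
for n in ('top','side'):
    save(get_image(n),n+'0'); c=camera_info(n); print(n,c)
for t in ('label_plate','square_plate','pot','ledge'):
    for n in ('top','side'): print(t,n,[(np.round(r['box']),round(r['conf'],2)) for r in recognise(n,t)])
print(observe())
E
```

```text
pics
top {'fovy': 48.090891015999695, 'cx': 313.76628706241945, 'cy': 240.34794742018784, 'R': array([[-0.05552998, -0.99845407, -0.00242587],
       [-0.97265868,  0.05464376, -0.2257192 ],
       [ 0.22550282, -0.01017464, -0.97418938]]), 't': array([0.05503264, 0.59131688, 1.10198387])}
side {'fovy': 54.37960019261193, 'cx': 321.34899551314624, 'cy': 242.05995623039064, 'R': array([[-9.99896454e-01,  9.24723274e-03, -1.10259190e-02],
       [ 1.43642459e-02,  6.87497932e-01, -7.26044257e-01],
       [ 8.66396320e-04, -7.26127456e-01, -6.87559573e-01]]), 't': array([0.56342376, 0.0278001 , 1.13838814])}
label_plate top [(array([342., 128., 400., 171.]), 0.78), (array([190., 349., 253., 398.]), 0.69), (array([272., 280., 332., 315.]), 0.59), (array([428., 237., 489., 291.]), 0.55)]
label_plate side [(array([207., 207., 241., 245.]), 0.98), (array([414., 310., 468., 366.]), 0.93), (array([348., 238., 380., 276.]), 0.67)]
square_plate top [(array([289., 244., 317., 269.]), 0.82)]
square_plate side [(array([309., 242., 337., 263.]), 0.73)]
pot top [(array([466., 306., 530., 370.]), 0.9
[... 294 characters left out ...]
, 200., 388., 318.]), 0.73)]
{'time_s': 0.5, 'joint_positions': array([-1.40772583e+00,  3.08100768e-01,  1.63384358e+00,  2.46813440e-05,
        1.19970488e+00, -6.97021329e-02]), 'joint_velocities': array([ 0.00050374, -0.00111562, -0.00208021,  0.00013825, -0.0014168 ,
       -0.00134106]), 'effort': array([-2.99984986e-04, -4.14811599e+01, -2.76721305e+01, -1.41309501e-04,
        2.39746179e-03,  9.27318297e-06]), 'tcp_pos': array([ 0.14414648, -0.60814051,  0.40465074]), 'tcp_rot': array([-3.12028344e+00, -3.64792829e-01, -3.19426978e-05]), 'ft_force': array([0.38417998, 0.60161142, 0.52972484]), 'ft_torque': array([0.02601401, 0.02385747, 0.00155452]), 'opening': 0.08554704283022492}
```

View pics/top0.png

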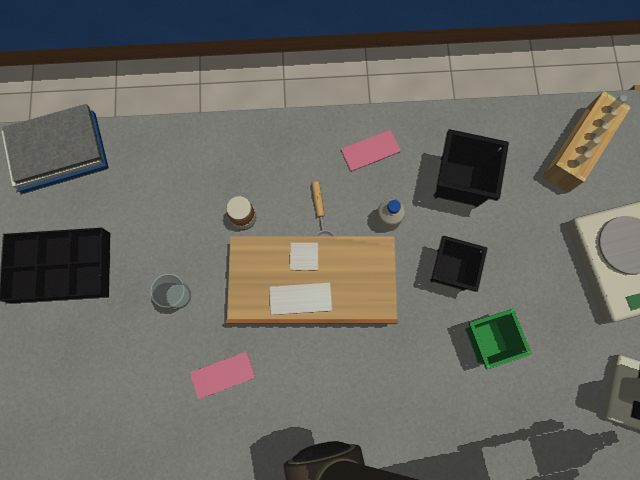

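View pics/side0.png

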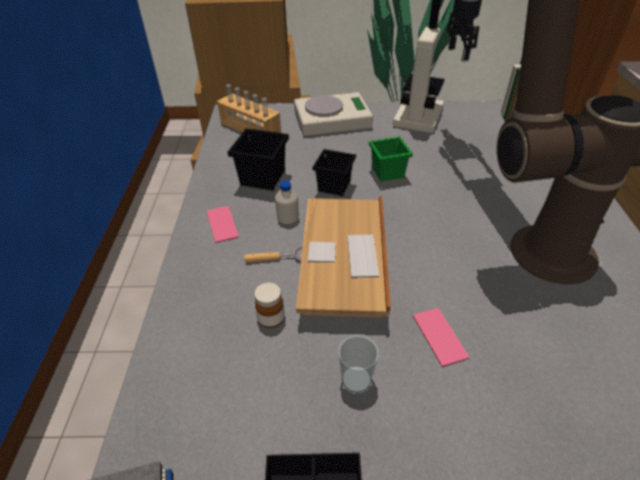

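The top view shows the pieces that could be confused:
- **Long plate:** the bare aluminium one is at (301,299), in the near half. The pink look-alikes are at (371,150) and (222,375). The square plate is at (304,257).
- **Pot:** the small black one is at (459,264). The large black one is at (472,168) and the green one at (498,338).

So the push goes towards image right, which is -y. Next I'll measure the corners and check the choice in a close crop.

Run:
```python
from h import *
img=cv2.imread('pics/top0.png')
hsv=cv2.cvtColor(img,cv2.COLOR_BGR2HSV)
sub=np.zeros(img.shape[:2],np.uint8); sub[238:318,232:392]=1
m=((hsv[:,:,1]<60)&(hsv[:,:,2]>150)).astype(np.uint8)*sub
n,l,s,c=cv2.connectedComponentsWithStats(m)
for i in range(1,n):
    if s[i,4]<200: continue
    cn=cv2.findContours((l==i).astype(np.uint8),cv2.RETR_EXTERNAL,cv2.CHAIN_APPROX_NONE)[0][0]
    W=np.array([ray('top',p[0],0.065)[:2] for p in cn])
    r=cv2.minAreaRect((W*1000).astype(np.float32)); print(i,s[i],'rect mm',r,cv2.boxPoints(r).round(1).tolist())
# ledge deck
w=((hsv[:,:,0]>8)&(hsv[:,:,0]<22)&(hsv[:,:,1]>70)&(hsv[:,:,2]>150)).astype(np.uint8)
n,l,s,c=cv2.connectedComponentsWithStats(w)
i=1+np.argmax(s[1:,4]); print(s[i])
cn=cv2.findContours((l==i).astype(np.uint8),cv2.RETR_EXTERNAL,cv2.CHAIN_APPROX_NONE)[0][0]
W=np.array([ray('top',p[0],0.06)[:2] for p in cn]); r=cv2.minAreaRect((W*1000).astype(np.float32)); print(r,cv2.boxPoints(r).round(1).tolist())
b=[ray('top',p,0.0) for p in ((459,264),)];print('pot approx',b)
for t in ('label_plate','square_plate','pot','ledge','beaker'):
    z={'label_plate':.06,'square_plate':.06}.get(t,0)
    for cam in ('top','side'): print(t,cam,[(np.round(r['pixel']),ray(cam,r['pixel'],z)[:2].round(3),round(r['conf'],2)) for r in spot_point(cam,t)])
crop=cv2.resize(img[220:340,210:520],None,fx=2.5,fy=2.5,interpolation=cv2.INTER_CUBIC); cv2.imwrite('pics/crop0.png',crop)
```

```text
1 [290 243  28  27 756] rect mm ((560.7659301757812, 46.176483154296875), (58.78778076171875, 57.402339935302734), 86.78533935546875) [[530.5, 18.399999618530273], [587.7999877929688, 15.199999809265137], [591.0999755859375, 73.9000015258789], [533.7999877929688, 77.0999984741211]]
2 [ 269  283   63   32 1719] rect mm ((470.0489807128906, 57.99589538574219), (59.89865493774414, 129.9705352783203), 0.733056902885437) [[439.29998779296875, 122.5999984741211], [440.8999938964844, -7.400000095367432], [500.79998779296875, -6.599999904632568], [499.20001220703125, 123.4000015258789]]
[  227   236   170    84 11213]
((515.0564575195312, 30.606765747070312), (359.20953369140625, 180.67953491210938), 86.78333282470703) [[414.79998779296875, -143.60000610351562], [595.2000122070312, -153.8000030517578], [615.2999877929688, 204.89999389648438], [434.8999938964844, 215.0]]
pot approx [array([ 0.53532433, -0.30613897,  0.        ])]
label_plate top [(array([304., 298.]), array([0.47 , 0.049]), 0.9), (array([222., 375.]), array([0.32 , 0.228]), 0.9), (array([370., 150.]), array([ 0.798, -0.118]),
[... 273 characters left out ...]
array([326., 250.]), array([0.553, 0.038]), 0.66)]
pot top [(array([488., 338.]), array([ 0.367, -0.351]), 0.62), (array([450., 269.]), array([ 0.526, -0.285]), 0.61), (array([460., 184.]), array([ 0.727, -0.33 ]), 0.6)]
pot side [(array([335., 185.]), array([ 0.521, -0.289]), 0.82), (array([265., 180.]), array([ 0.726, -0.322]), 0.73), (array([391., 171.]), array([ 0.352, -0.357]), 0.68)]
ledge top [(array([312., 284.]), array([0.507, 0.031]), 0.85)]
ledge side [(array([342., 268.]), array([0.514, 0.038]), 0.69)]
beaker top [(array([177., 296.]), array([0.498, 0.335]), 0.89), (array([245., 221.]), array([0.663, 0.178]), 0.45)]
beaker side [(array([358., 382.]), array([0.497, 0.337]), 0.88)]
```

View pics/crop0.png

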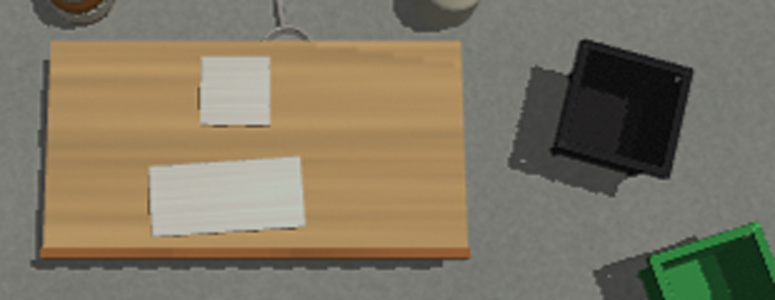

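The crop confirms it: the long plate is at about (301,299) by the lip, the square plate is up and left of it, and the small black pot is beyond the -y end. I'll now move to a hover behind the plate's +y end, with the jaws turned across the ledge and partly open.

>>> {"name": "servo_tool", "arguments": {
  "motion": [
    [[0,0,0.57,0.41,0.95,0,30],[0,0,0.57,0.41,0.95,0,30],[0,0,0.57,0.41,0.95,0,30],[0,0,0.57,0.41,0.95,0,30],[0,0,0.57,0.41,0.95,0,30],[0,0,0.57,0.41,0.95,0,30],[0,0,0.57,0.41,0.95,0,30],[0,0,0.57,0.41,0.95,0,30]]
  ]
}}

```text
time_s: 1.8
tcp_pos: [0.3004, -0.24, 0.4045]
tcp_rot: [2.834, 1.339, 0.005]
ft_force: [1.4, -0.2, 0.6]
opening: 0.0257
```

>>> {"name": "servo_tool", "arguments": {
  "motion": [
    [[0,0,0.57,0.43,0.97,0,30],[0,0,0.57,0.43,0.97,0,30],[0,0,0.57,0.43,0.97,0,30],[0,0,0.57,0.43,0.97,0,30],[0,0,0.57,0.43,0.97,0,30],[0,0,0.57,0.43,0.97,-0.2,30],[0,0,0.57,0.43,0.97,-0.3,30],[0,0,0.4,0.43,0.97,-0.3,30]]
  ]
}}

```text
time_s: 2.6
tcp_pos: [0.4584, 0.1242, 0.3746]
tcp_rot: [2.259, 2.153, 0.034]
ft_force: [0.2, -0.6, -0.1]
opening: 0.0256
```

>>> {"name": "servo_tool", "arguments": {
  "motion": [
    [[0,0,0,0,0,0,30],[0,0,0,0,0,0,30]]
  ]
}}

```text
time_s: 2.8
tcp_pos: [0.4591, 0.1292, 0.3728]
tcp_rot: [2.252, 2.165, 0.032]
ft_force: [0.2, -0.6, -0.1]
opening: 0.026
```

Run:
```python
from h import *
from scipy.spatial.transform import Rotation as Ro
s=observe(); print(s['time_s'],s['tcp_pos'],s['ft_force'],s['opening'],s['joint_positions'].round(2)); print(Ro.from_rotvec(s['tcp_rot']).as_matrix().round(4))
save(get_image('top'),'top1'); 
im=get_image('side');cv2.imwrite('pics/side1.png',cv2.resize(im[140:380,220:540],None,fx=2.5,fy=2.5)[:,:,::-1])
```

```text
2.8 [0.4591266  0.12916135 0.37284695] [ 0.22309046 -0.63460345 -0.11407468] 0.026008204237689802 [ 0.18  0.05  2.01 -0.    1.06  0.23]
[[ 0.0392  0.9989  0.0273]
 [ 0.9992 -0.0393  0.0014]
 [ 0.0025  0.0272 -0.9996]]
```

View pics/side1.png

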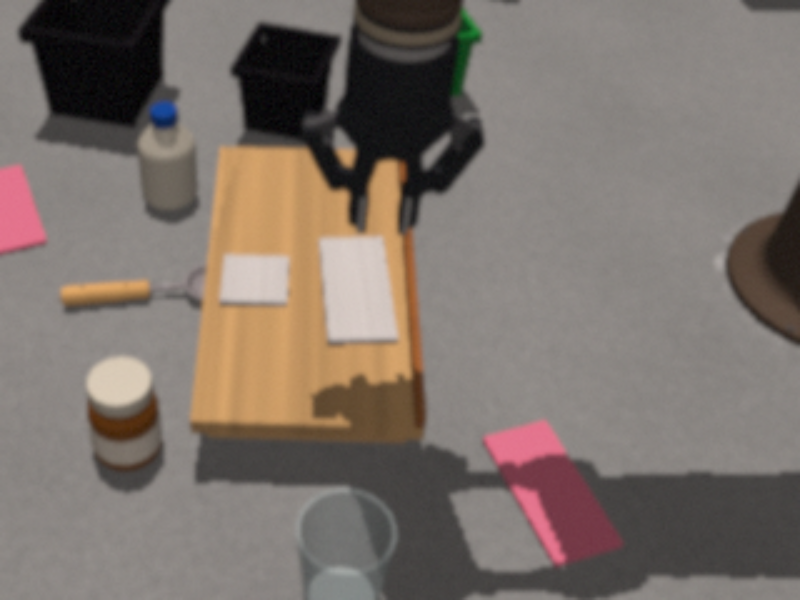

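View pics/top1.png

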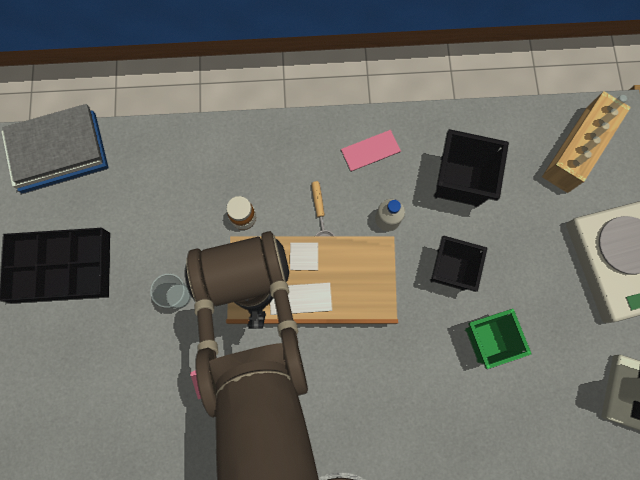

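>>> {"name": "servo_tool", "arguments": {
  "motion": [
    [[0,0.2,-0.12,0.33,0.6,0,30],[0,0,0,0,0,-0.5,30],[0,0,0,0,0,-0.5,30],[0,0,0,0,0,-0.5,30],[0,0,0,0,0,-0.5,30],[0,0,0,0,0,0,30]]
  ]
}}

```text
time_s: 3.5
tcp_pos: [0.4764, 0.149, 0.2767]
tcp_rot: [2.301, 2.131, 0.013]
ft_force: [-0.3, 0.6, -0.7]
opening: 0.0257
```

```bash
cat > st.py <<'E'
from h import *
from scipy.spatial.transform import Rotation as Ro
O=np.array([.5104,.0309]); ex=np.array([.9984,-.056]); ey=np.array([.056,.9984])
def st():
    s=observe(); M=Ro.from_rotvec(s['tcp_rot']).as_matrix(); p=s['tcp_pos']; tip=p+M[:,2]*.173; d=tip[:2]-O
    print('t',s['time_s'],'tcp',p.round(4),'tip',tip.round(4),'tip local',(d@ex).round(4),(d@ey).round(4),'F',s['ft_force'].round(1)); print('z',M[:,2].round(4),'yaw of y',np.degrees(np.arctan2(M[1,1],M[0,1])).round(2))
E
python3 - <<'E'
from st import *
st()
im=get_image('side');cv2.imwrite('pics/side2.png',cv2.resize(im[180:340,270:430],None,fx=3.7,fy=3.7)[:,:,::-1])
E
```

```text
t 3.5 tcp [0.4764 0.149  0.2767] tip [0.4782 0.1492 0.1037] tip local -0.0388 0.1163 F [-0.3  0.6 -0.7]
z [ 0.01    0.0014 -0.9999] yaw of y -4.39
```

View pics/side2.png

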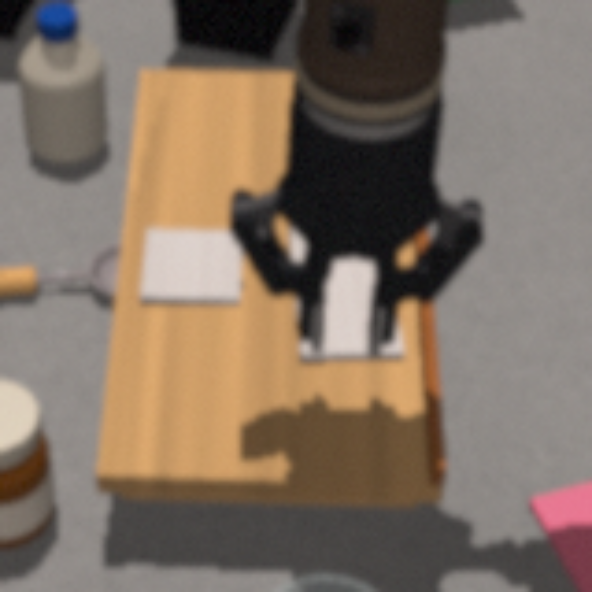

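>>> {"name": "servo_tool", "arguments": {
  "motion": [
    [[0,0.07,0.14,-0.07,0.32,0,30],[0,0,0,0,0,0,30],[0,0,0,0,0,-0.35,30],[0,0,0,0,0,-0.3,30],[0,0,0,0,0,0,30]]
  ]
}}

```text
time_s: 4.05
tcp_pos: [0.4777, 0.1665, 0.2543]
tcp_rot: [2.278, 2.151, 0.028]
ft_force: [0.9, 0.2, 0.1]
opening: 0.0257
```

Run:
```python
from st import *
st()
im=get_image('side');cv2.imwrite('pics/side3.png',cv2.resize(im[180:340,270:430],None,fx=3.7,fy=3.7)[:,:,::-1])
```

```text
t 4.05 tcp [0.4777 0.1665 0.2543] tip [0.481  0.1676 0.0813] tip local -0.037 0.1348 F [0.9 0.2 0.1]
z [ 0.0188  0.0062 -0.9998] yaw of y -3.29
```

View pics/side3.png

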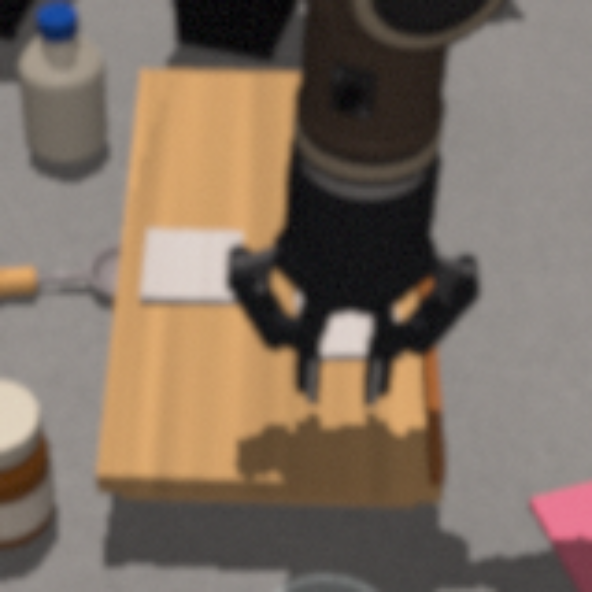

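>>> {"name": "servo_tool", "arguments": {
  "motion": [
    [[-0.04,0.14,0,-0.07,0,0,30],[0,0,0,0,0,0,30],[0,0.04,0,0,0,-0.15,30],[0,0,0,0,0,0,30]]
  ]
}}

```text
time_s: 4.5
tcp_pos: [0.4761, 0.1674, 0.2513]
tcp_rot: [-2.282, -2.157, -0.003]
ft_force: [-0.3, -0.4, -0.5]
opening: 0.0258
```

```bash
python3 -c "
from st import *
st()"
```

```text
t 4.5 tcp [0.4761 0.1674 0.2513] tip [0.4761 0.1678 0.0783] tip local -0.0419 0.1348 F [-0.3 -0.4 -0.5]
z [ 1.0e-04  2.3e-03 -1.0e+00] yaw of y -3.24
```

>>> {"name": "servo_tool", "arguments": {
  "motion": [
    [[0,0.03,0,0,0,-0.12,30],[0,0.03,0,0,0,-0.12,30],[0,0,0,0,0,0,30]]
  ]
}}

```text
time_s: 4.8
tcp_pos: [0.4762, 0.1674, 0.2383]
tcp_rot: [-2.278, -2.152, 0.008]
ft_force: [0.4, 0.3, 0.2]
opening: 0.0257
```

```bash
python3 -c "
from st import *
st()"
```

```text
t 4.8 tcp [0.4762 0.1674 0.2383] tip [0.4747 0.1678 0.0653] tip local -0.0434 0.1347 F [0.4 0.3 0.2]
z [-0.0089  0.0023 -1.    ] yaw of y -3.25
```

>>> {"name": "servo_tool", "arguments": {
  "motion": [
    [[0,-0.05,0,0,0,-0.06,30],[0,0,0,0,0,0,30]]
  ]
}}

```text
time_s: 5.0
tcp_pos: [0.476, 0.1673, 0.2344]
tcp_rot: [-2.281, -2.155, 0.001]
ft_force: [-0.8, 0.7, 0.6]
opening: 0.0253
```

Run:
```python
from st import *
st()
im=get_image('side');cv2.imwrite('pics/side4.png',cv2.resize(im[220:320,300:400],None,fx=6,fy=6,interpolation=cv2.INTER_CUBIC)[:,:,::-1])
```

```text
t 5.0 tcp [0.476  0.1673 0.2344] tip [0.4756 0.1676 0.0614] tip local -0.0424 0.1346 F [-0.8  0.7  0.6]
z [-0.0027  0.002  -1.    ] yaw of y -3.25
```

View pics/side4.png

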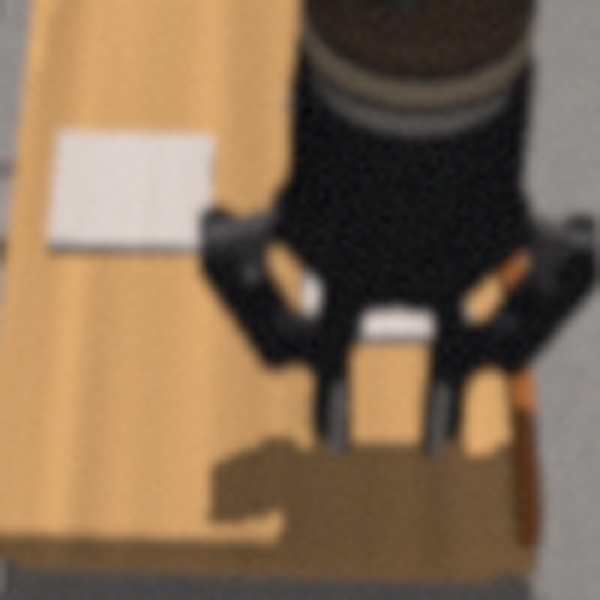

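>>> {"name": "servo_tool", "arguments": {
  "motion": [
    [[0,-0.02,0,0,0,-0.05,30],[0,0,0,0,0,0,30]]
  ]
}}

```text
time_s: 5.25
tcp_pos: [0.477, 0.1676, 0.2338]
tcp_rot: [-2.283, -2.157, -0.005]
ft_force: [-0.1, -0.0, -0.3]
opening: 0.0255
```

>>> {"name": "servo_tool", "arguments": {
  "motion": [
    [[0,0,0,0,0,-0.04,30],[0,0,0,0,0,0,30]]
  ]
}}

```text
time_s: 5.45
tcp_pos: [0.4778, 0.1678, 0.2338]
tcp_rot: [2.283, 2.157, 0.006]
ft_force: [0.1, -0.0, -0.6]
opening: 0.026
```

>>> {"name": "servo_tool", "arguments": {
  "motion": [
    [[0,0.03,0,-0.02,0,-0.06,30]]
  ]
}}

```text
time_s: 5.55
tcp_pos: [0.4782, 0.168, 0.2332]
tcp_rot: [-2.282, -2.158, -0.005]
ft_force: [-5.3, -3.3, 28.6]
opening: 0.0253
```

Deck contact is at TCP z ≈ 0.2335. I'll raise about 2 mm so the tips face the 5 mm edge.

>>> {"name": "servo_tool", "arguments": {
  "motion": [
    [[0,0,0,-0.03,0,0.05,30],[0,0,0,0,0,0,30]]
  ]
}}

```text
time_s: 5.75
tcp_pos: [0.4773, 0.1681, 0.2365]
tcp_rot: [2.282, 2.158, 0.008]
ft_force: [1.5, -0.1, -0.5]
opening: 0.0252
```

```bash
python3 -c "
from st import *
st()"
```

```text
t 5.75 tcp [0.4773 0.1681 0.2365] tip [0.4781 0.1686 0.0635] tip local -0.04 0.1357 F [ 1.5 -0.1 -0.5]
z [ 0.0042  0.0033 -1.    ] yaw of y -3.22
```

>>> {"name": "servo_tool", "arguments": {
  "motion": [
    [[0,0.03,0,-0.06,0,-0.025,30],[0,0,0,-0.01,-0.12,0,30],[0,0,0,-0.01,-0.12,0,30],[0,0,0,-0.01,-0.12,0,30],[0,0,0,-0.01,-0.12,0,30]]
  ]
}}

```text
time_s: 6.25
tcp_pos: [0.4709, 0.1427, 0.2334]
tcp_rot: [-2.279, -2.156, -0.001]
ft_force: [-0.4, 1.7, 2.3]
opening: 0.0258
```

```bash
python3 -c "
from st import *
st()"
```

```text
t 6.25 tcp [0.4709 0.1427 0.2334] tip [0.4705 0.1433 0.0604] tip local -0.0461 0.11 F [-0.4  1.7  2.3]
z [-0.0025  0.0034 -1.    ] yaw of y -3.17
```

>>> {"name": "servo_tool", "arguments": {
  "motion": [
    [[0,-0.02,0,0.03,0,0.03,30],[0,0,0,0,-0.12,0.008,30],[0,0,0,0,-0.12,0.008,30]]
  ]
}}

```text
time_s: 6.55
tcp_pos: [0.4724, 0.1292, 0.2356]
tcp_rot: [-2.281, -2.157, -0.003]
ft_force: [0.3, 0.9, 0.1]
opening: 0.0255
```

```bash
python3 -c "
from st import *
st()"
```

```text
t 6.55 tcp [0.4724 0.1292 0.2356] tip [0.4724 0.1297 0.0626] tip local -0.0435 0.0965 F [0.3 0.9 0.1]
z [-1.0e-04  3.1e-03 -1.0e+00] yaw of y -3.21
```

>>> {"name": "servo_tool", "arguments": {
  "motion": [
    [[0,0,0,-0.008,-0.1,0.006,30],[0,0,0,-0.008,-0.1,0.006,30]]
  ]
}}

```text
time_s: 6.75
tcp_pos: [0.4718, 0.1182, 0.2364]
tcp_rot: [-2.282, -2.157, -0.004]
ft_force: [-0.2, 0.9, 0.4]
opening: 0.0257
```

Run:
```python
from st import *
st()
im=get_image('side');cv2.imwrite('pics/side5.png',cv2.resize(im[190:320,290:420],None,fx=4.5,fy=4.5,interpolation=cv2.INTER_CUBIC)[:,:,::-1])
save(get_image('top'),'top5')
im=cv2.imread('pics/top5.png');cv2.imwrite('pics/top5c.png',cv2.resize(im[225:335,215:415],None,fx=4,fy=4,interpolation=cv2.INTER_CUBIC))
```

```text
t 6.75 tcp [0.4718 0.1182 0.2364] tip [0.4719 0.1188 0.0634] tip local -0.0434 0.0856 F [-0.2  0.9  0.4]
z [ 6.0e-04  3.4e-03 -1.0e+00] yaw of y -3.23
```

View pics/side5.png

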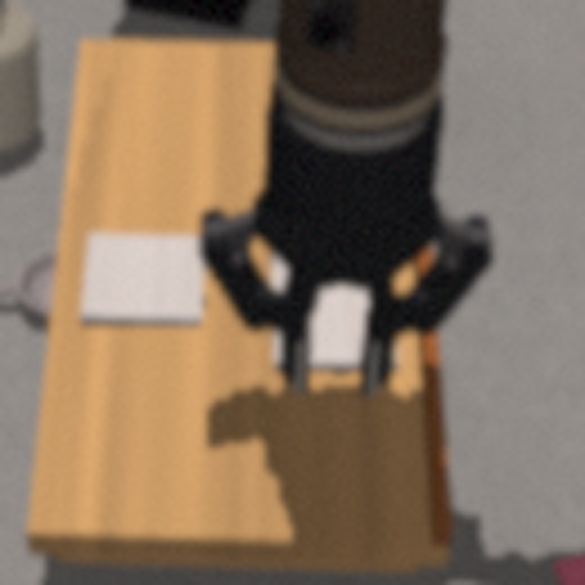

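View pics/top5c.png

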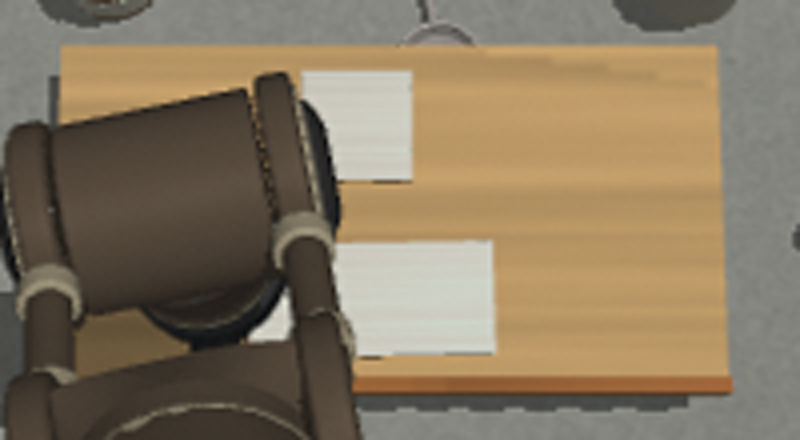

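Contact made: the plate has squared up and is moving (right edge now at column ≈338). I'll keep pushing and watch the height.

>>> {"name": "servo_tool", "arguments": {
  "motion": [
    [[0,0,0,-0.008,-0.12,-0.005,30],[0,0,0,-0.008,-0.12,0.006,30],[0,0,0,-0.008,-0.12,0.006,30],[0,0,0,-0.008,-0.12,0.006,30],[0,0,0,-0.008,-0.12,0.006,30]]
  ]
}}

```text
time_s: 7.35
tcp_pos: [0.4694, 0.0863, 0.2373]
tcp_rot: [-2.281, -2.157, -0.004]
ft_force: [0.1, 0.7, -0.3]
opening: 0.0253
```

```bash
cat >> st.py <<'E'
def front(n):
    img=get_image('top'); save(img,n)
    h=cv2.cvtColor(img,cv2.COLOR_RGB2HSV); 
    m=((h[:,:,1]<60)&(h[:,:,2]>150)).astype(np.uint8)
    ys,xs=np.nonzero(m[238:322,280:460]); W=np.array([ray('top',(x+280,y+238),.065)[:2]-O for x,y in zip(xs,ys)])
    L=np.c_[W@ex,W@ey]; q=L[(L[:,0]<5)&(L[:,0]>-90)&(L[:,1]>-250)]
    ymin=q[:,1].min(); 
    # front edge per x-strip
    for a in (-70,-60,-50,-40,-30,-20): pass
    S=[(a,round(q[(abs(q[:,0]-a/1000)<.004)][:,1].min()*1000,1)) for a in (-65,-55,-45,-35,-25) if (abs(q[:,0]-a/1000)<.004).any()]
    f=q[q[:,1]<ymin+.03]
    print('front local y by x',S,'x range near front',(f[:,0].min()*1000).round(1),(f[:,0].max()*1000).round(1))
E
python3 -c "
from st import *
st(); front('top6')"
```

```text
t 7.35 tcp [0.4694 0.0863 0.2373] tip [0.4694 0.0869 0.0643] tip local -0.0441 0.0536 F [ 0.1  0.7 -0.3]
z [ 1.0e-04  3.5e-03 -1.0e+00] yaw of y -3.21
front local y by x [(-65, np.float64(-85.3)), (-55, np.float64(-85.5)), (-45, np.float64(-85.6)), (-35, np.float64(-179.5)), (-25, np.float64(-83.8))] x range near front -84.0 -33.2
```

>>> {"name": "servo_tool", "arguments": {
  "motion": [
    [[0,0,0,-0.008,-0.06,-0.03,30],[0,0,0,-0.008,-0.12,0,30],[0,0,0,-0.008,-0.12,0.003,30],[0,0,0,-0.008,-0.12,0.003,30],[0,0,0,-0.008,-0.12,0.003,30]]
  ]
}}

```text
time_s: 7.9
tcp_pos: [0.4681, 0.0577, 0.2374]
tcp_rot: [-2.283, -2.155, -0.009]
ft_force: [0.3, 0.8, -0.6]
opening: 0.0257
```

```bash
python3 -c "
from st import *
st(); front('top7')"
```

```text
t 7.9 tcp [0.4681 0.0577 0.2374] tip [0.4685 0.0587 0.0644] tip local -0.0434 0.0254 F [ 0.3  0.8 -0.6]
z [ 0.0025  0.0057 -1.    ] yaw of y -3.3
front local y by x [(-65, np.float64(-112.8)), (-55, np.float64(-113.1)), (-45, np.float64(-113.3)), (-35, np.float64(-179.5)), (-25, np.float64(-179.6))] x range near front -33.2 -29.0
```

>>> {"name": "servo_tool", "arguments": {
  "motion": [
    [[-0.04,0.02,0,0,0,-0.04,30],[0,0,0,-0.008,-0.1,-0.015,30],[0,0,0,-0.008,-0.12,-0.008,30],[0,0,0,-0.008,-0.12,-0.008,30]]
  ]
}}

```text
time_s: 8.35
tcp_pos: [0.4691, 0.0411, 0.2371]
tcp_rot: [-2.289, -2.151, -0.011]
ft_force: [0.5, 2.4, 2.2]
opening: 0.0257
```

```bash
python3 -c "
from st import *
st(); front('top8')"
```

```text
t 8.35 tcp [0.4691 0.0411 0.2371] tip [0.4699 0.0421 0.0641] tip local -0.0411 0.0089 F [0.5 2.4 2.2]
z [ 0.0046  0.0053 -1.    ] yaw of y -3.57
front local y by x [(-65, np.float64(-129.8)), (-55, np.float64(-130.0)), (-45, np.float64(-130.3)), (-35, np.float64(-179.5)), (-25, np.float64(-128.6))] x range near front -84.0 33.9
```

Height isn't coming down while in contact. I'll back off a few mm, lower, and then resume.

>>> {"name": "servo_tool", "arguments": {
  "motion": [
    [[0,0,0,0,0.15,0,30],[-0.04,0.03,0.04,-0.04,0.05,-0.02,30],[0,0,0,0,0,-0.02,30]]
  ]
}}

```text
time_s: 8.7
tcp_pos: [0.4659, 0.0502, 0.2338]
tcp_rot: [2.283, 2.157, -0.007]
ft_force: [-0.9, -0.3, -1.0]
opening: 0.0255
```

Run:
```python
from st import *
st()
front('top9')
im=get_image('side');cv2.imwrite('pics/side9.png',cv2.resize(im[170:300,290:420],None,fx=4.5,fy=4.5,interpolation=cv2.INTER_CUBIC)[:,:,::-1])
```

```text
t 8.7 tcp [0.4659 0.0502 0.2338] tip [0.4655 0.0496 0.0608] tip local -0.0459 0.0162 F [-0.9 -0.3 -1. ]
z [-0.0028 -0.0032 -1.    ] yaw of y -3.26
front local y by x [(-65, np.float64(-129.8)), (-55, np.float64(-130.0)), (-45, np.float64(-130.3)), (-35, np.float64(-179.5)), (-25, np.float64(-130.7))] x range near front -33.2 -33.2
```

View pics/side9.png

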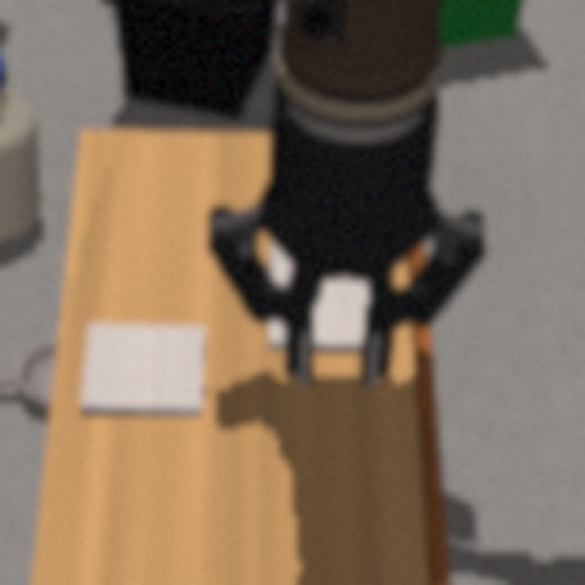

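View pics/top9.png

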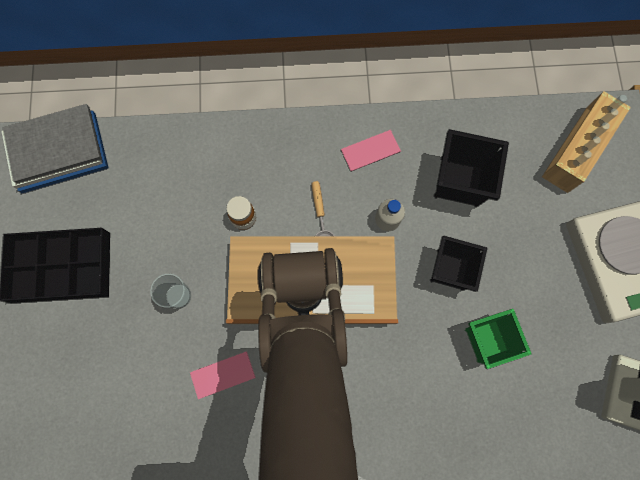

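>>> {"name": "servo_tool", "arguments": {
  "motion": [
    [[0.04,-0.02,0,0.03,0,0.025,30],[0,0,0,-0.006,-0.12,0,30],[0,0,0,-0.006,-0.12,0,30],[0,0,0,-0.006,-0.12,0,30],[0,0,0,-0.006,-0.12,0,30]]
  ]
}}

```text
time_s: 9.3
tcp_pos: [0.4662, 0.0248, 0.2347]
tcp_rot: [-2.281, -2.157, -0.003]
ft_force: [0.7, 0.3, 0.0]
opening: 0.0257
```

```bash
python3 -c "
from st import *
st(); front('top10')"
```

```text
t 9.3 tcp [0.4662 0.0248 0.2347] tip [0.4662 0.0254 0.0617] tip local -0.0439 -0.008 F [0.7 0.3 0. ]
z [-3.0e-04  3.2e-03 -1.0e+00] yaw of y -3.19
front local y by x [(-65, np.float64(-148.8)), (-55, np.float64(-149.1)), (-45, np.float64(-149.4)), (-35, np.float64(-179.5)), (-25, np.float64(-179.6))] x range near front -33.2 33.9
```

>>> {"name": "servo_tool", "arguments": {
  "motion": [
    [[0,0,0,-0.006,-0.12,0.004,30],[0,0,0,-0.006,-0.12,0.004,30],[0,0,0,-0.006,-0.12,0.004,30],[0,0,0,-0.006,-0.12,0.004,30],[0,0,0,-0.006,-0.12,0.004,30]]
  ]
}}

```text
time_s: 9.85
tcp_pos: [0.4645, -0.0085, 0.2359]
tcp_rot: [-2.282, -2.156, -0.003]
ft_force: [-0.3, 0.8, 0.3]
opening: 0.0255
```

```bash
python3 -c "
from st import *
st(); front('top11')"
```

```text
t 9.85 tcp [ 0.4645 -0.0085  0.2359] tip [ 0.4644 -0.0081  0.0629] tip local -0.0437 -0.0415 F [-0.3  0.8  0.3]
z [-3.0e-04  2.8e-03 -1.0e+00] yaw of y -3.24
front local y by x [(-65, np.float64(-182.7)), (-55, np.float64(-183.0)), (-45, np.float64(-183.4)), (-35, np.float64(-183.6)), (-25, np.float64(-182.0))] x range near front -84.0 33.9
```

>>> {"name": "servo_tool", "arguments": {
  "motion": [
    [[0,0,0,-0.006,-0.12,-0.006,30],[0,0,0,-0.006,-0.12,-0.002,30],[0,0,0,-0.006,-0.12,-0.002,30],[0,0,0,-0.006,-0.1,-0.002,30],[0,0,0,-0.004,-0.06,0,30]]
  ]
}}

```text
time_s: 10.4
tcp_pos: [0.4635, -0.0372, 0.2358]
tcp_rot: [-2.283, -2.156, -0.004]
ft_force: [0.7, 1.9, 0.5]
opening: 0.0257
```

```bash
python3 -c "
from st import *
st(); front('top12')"
```

```text
t 10.4 tcp [ 0.4635 -0.0372  0.2358] tip [ 0.4636 -0.0366  0.0628] tip local -0.0429 -0.0701 F [0.7 1.9 0.5]
z [ 0.0011  0.0029 -1.    ] yaw of y -3.27
front local y by x [(-65, np.float64(-210.2)), (-55, np.float64(-210.6)), (-45, np.float64(-211.0)), (-35, np.float64(-211.5)), (-25, np.float64(-211.7))] x range near front -71.4 -11.8
```

View pics/top12.png

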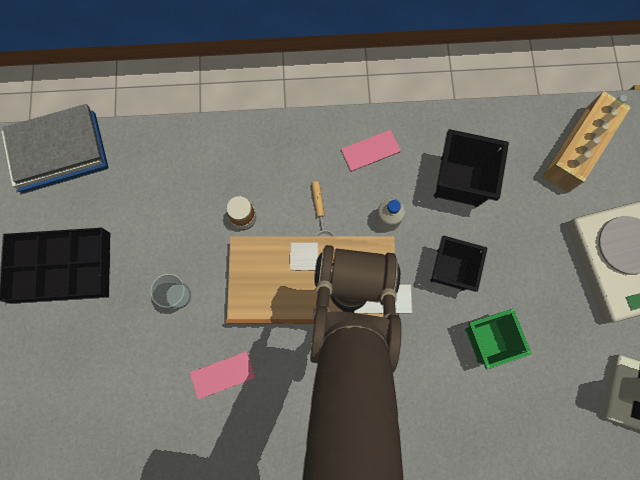

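>>> {"name": "servo_tool", "arguments": {
  "motion": [
    [[0,0,0,-0.005,-0.1,0,30],[0,0,0,-0.005,-0.1,0,30],[0,0,0,0,-0.05,0,30],[0,0,0,0,0,0,30]]
  ]
}}

```text
time_s: 10.85
tcp_pos: [0.4628, -0.051, 0.2358]
tcp_rot: [-2.283, -2.156, -0.004]
ft_force: [0.2, 1.5, 1.1]
opening: 0.026
```

```bash
python3 -c "
from st import *
st(); front('top13')"
```

```text
t 10.85 tcp [ 0.4628 -0.051   0.2358] tip [ 0.463  -0.0505  0.0628] tip local -0.0428 -0.0839 F [0.2 1.5 1.1]
z [ 8.0e-04  2.8e-03 -1.0e+00] yaw of y -3.28
front local y by x [(-65, np.float64(-225.0)), (-55, np.float64(-225.5)), (-45, np.float64(-223.8)), (-35, np.float64(-224.2)), (-25, np.float64(-224.6))] x range near front -71.4 3.3
```

Front edge is at about -224.5 mm, so the plate's centre is about -159 mm. Now I'll back off in +y, then rise.

>>> {"name": "servo_tool", "arguments": {
  "motion": [
    [[0,0,0,0.005,0.1,0.01,30],[0,0,0,0.01,0.2,0.02,30],[0,0,0,0,0.2,0.1,30],[0,0,0,0,0.1,0.6,30],[0,0,0,0,0.1,0.9,30],[0,0,0,0,0.5,0.9,30],[0,0,0,0,0.9,0.5,30],[0,0,0,0,0.9,0,30]]
  ]
}}

```text
time_s: 11.7
tcp_pos: [0.4607, 0.1028, 0.3911]
tcp_rot: [-2.286, -2.149, -0.001]
ft_force: [1.7, -0.4, 0.6]
opening: 0.0258
```

>>> {"name": "servo_tool", "arguments": {
  "motion": [
    [[0,0,0,-0.5,0.9,0,30],[0,0,0,-0.5,0.9,0,30],[0,0,0,-0.3,0.5,0,30],[0,0,0,0,0,0,30],[0,0,0,0,0,0,30]]
  ]
}}

```text
time_s: 12.2
tcp_pos: [0.3935, 0.2245, 0.3961]
tcp_rot: [-2.276, -2.165, -0.019]
ft_force: [0.1, 0.1, -0.8]
opening: 0.0255
```

Run:
```python
from st import *
st(); 
a=get_image('top'); save(a,'top14'); s=get_image('side')
cv2.imwrite('pics/side14.png',cv2.resize(s[140:380,220:540],None,fx=2.5,fy=2.5)[:,:,::-1])
h=cv2.cvtColor(a,cv2.COLOR_RGB2HSV); m=((h[:,:,1]<60)&(h[:,:,2]>150)).astype(np.uint8); m[:, :260]=0; m[:,425:]=0; m[:238]=0; m[320:]=0
n,l,st_,c=cv2.connectedComponentsWithStats(m)
for i in range(1,n):
    if st_[i,4]<200: continue
    cn=cv2.findContours((l==i).astype(np.uint8),cv2.RETR_EXTERNAL,cv2.CHAIN_APPROX_NONE)[0][0]
    W=np.array([ray('top',p[0],0.065)[:2]-O for p in cn]); L=np.c_[W@ex,W@ey]*1000
    print(st_[i],cv2.minAreaRect(L.astype(np.float32)))
```

```text
t 12.2 tcp [0.3935 0.2245 0.3961] tip [0.3949 0.226  0.2231] tip local -0.1263 0.1883 F [ 0.1  0.1 -0.8]
z [ 0.0081  0.0086 -0.9999] yaw of y -2.87
[290 243  28  27 756] ((49.429866790771484, 18.072586059570312), (58.78596878051758, 57.400535583496094), 89.9955825805664)
[ 356  284   63   29 1731] ((-41.6009521484375, -159.97409057617188), (59.62421798706055, 130.76634216308594), 0.013781948946416378)
```

View pics/top14.png

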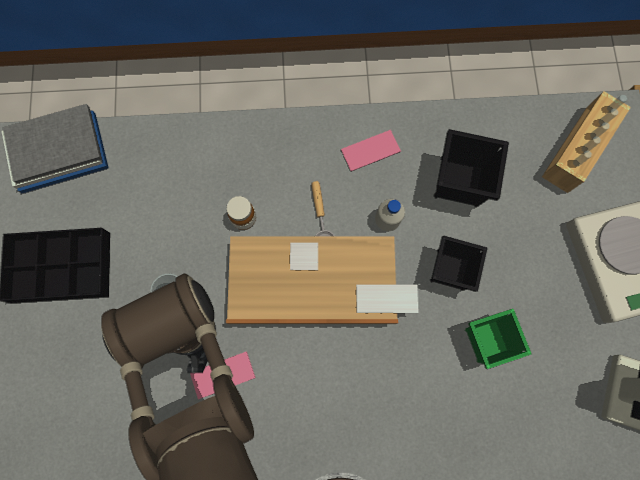

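View pics/side14.png

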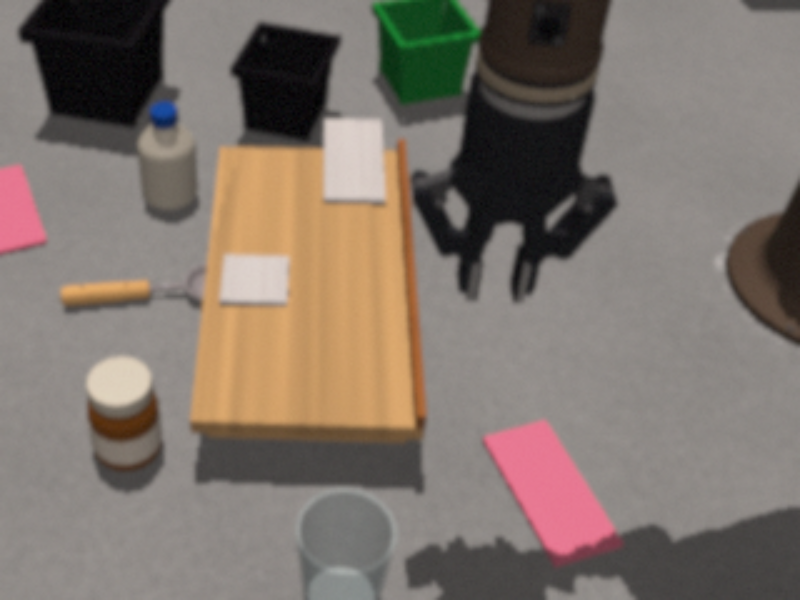

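The plate rests flat and straight at (387,298) in the top view, sticking out past the -y end. Its centre is at y = -160 mm (window -171 to -145) and the gripper is clear. The square plate is at the same pixels as before.

```bash
python3 -c "
from bench import *
print(sign_off())"
```

```text
the job is handed in; nothing more can be done
None
```

I pushed the long aluminium plate about 185 mm along the ledge with two fingertips on its back edge, towards the small black pot (the -y end). It was never gripped or lifted. I then backed the gripper off, raised it clear and handed the job in at about 12 s of the 45 s allowed.

- **Plate position:** the last top picture puts its centre at x = -42 mm, y = -160 mm in the ledge frame, so it sticks out about 45 mm. It lies along the ledge to within about 0.001 rad by my fit, and flat in both views.
- **Other things:** the square plate measured the same as at the start. The pot, bottle, jar and spoon look unmoved. The arm partly hid the beaker in the last top view, but in the side view it looked in place.
- **What disagreed:** halfway through, the fingertips crept about 3.6 mm above the deck. I backed off, lowered them and carried on, and saw no effect on the plate. Calibration leaves about 2 mm of doubt in the positions, which is well inside the window.

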